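# Level the hand press with its front foot and keep the spirit level pressed down

## Task

The hand press nods forward because its front levelling foot is run down: stand the spirit level on the clear strip of the base plate beside the press, running front to back, and let go of it. Then turn the knob of that foot until the bubble rests midway between the two lines of the vial, and finish by pressing down on the middle of the level with about a kilo of push, the bubble still between the lines, and staying there so that the mechanic can nip up the lock nut: the program ends while you hold the level down. Leave everything else on the mat where it is.

Things in the scene. Friction and masses are not known exactly. Their poses are not given: they have to be found in the camera images.
- level_mid (a point): Centre of the spirit level, 21 mm above its underside: plain aluminium and steel bench level, 180 mm long (x), 26 mm wide (y), 42 mm high (z), about 0.8 kg, standing upright on the mat at first. Grip it across its flanks. A pale green vial with the bubble lies in a window in the middle of its flat top, which may be pressed anywhere, the window too.
- bubble (a joint): Bubble's offset (m) from mid-vial along the level's own +x; 0 = centred, ends at 0.0215 either way. Pale bubble about 15 mm long, black lines 22 mm apart inside: between them when within 3 mm of 0. It runs to the higher end, 1.1 m per rad of slope, settling in about 1 s. With the level front to back on the plate, 1 rad of the knob shifts it about 6 mm.
- bed_mid (a point): Centre of the plate's clear strip, on its top face about 44 mm above the table. x points from the plate's front (knob edge) to its back, z up, y left, away from the press. The strip is bare for 140 mm in front, 130 mm behind, 75 mm to the left; the press casting begins 105 mm to the right, and the press, 340 mm tall (its lever 480 mm), stands 160 mm to the right.
- knob_mid (a point): Centre of the front foot's round knurled steel knob, half-way up: 44 mm across, 24 mm high, underside 20 mm above the plate, 170 mm in front of bed_mid and 75 mm to its right. Its frame turns with it. Clockwise from above raises the plate's front 10 mm per turn (0.0056 rad of slope per rad). Turns at about 0.1 N m, stays put; needs about 1 to 2.5 rad clockwise.
- press: Cast-iron hand press with its steel base plate (280 mm front to back, 300 wide, 14 thick), one rigid piece rocking on two rear feet. Origin midway between the rear feet, 115 mm behind and 75 mm to the right of bed_mid.
- level: The spirit level as a whole; origin in the middle of its underside.
- skate_plate: Bystander: aluminium skate plate with trucks, 250 x 112 x 35 mm, lying on the mat at the far right.
- wrench: Bystander: steel wrench, 170 mm long, lying on the mat at the left.
- capsule: Bystander: blue plastic cleaning capsule, 68 mm across, 72 mm high.
- adapter_a: Bystander: brass press adapter, 34 mm across, 44 mm high.
- adapter_b: Bystander: brass press adapter, 26 mm across, 48 mm high.
- adapter_c: Bystander: brass press adapter, 40 mm across, 30 mm high.
- wheel: Bystander: cream skate wheel lying flat, 59 mm across, 32 mm high.
There are look-alikes about, which are no part of the job. Leave any orange look-alike of the level alone.

How it is judged (in metres and radians):
On the way, in this order (a step that is already met when the one before it is completed fails the run):
1. the level stands upright on the clear strip of the plate, front to back, let go and at rest (x of level_mid in the frame of bed_mid between -0.055 and 0.045 m and y of level_mid in the frame of bed_mid between -0.06 and 0.055 m and z of level_mid in the frame of bed_mid between 0.017 and 0.025 m and angle between the x axis of level_mid and the x axis of bed_mid, either way round below 0.2 rad and angle between level_mid's own z axis and vertical below 0.05 rad and contact force between the fingers and level below 0.1 N and linear speed of level below 0.02 m/s and contact force between level and press above 2 N), for 0.6 s.
2. the foot is turned until the bubble rests between the lines, the level standing on its own (value of joint bubble between -0.0033 and 0.0033 m and velocity of joint bubble between -0.004 and 0.004 m/s and angle between bed_mid's own z axis and vertical below 0.005 rad and contact force between the fingers and level below 0.1 N and contact force between level and press above 2 N), for 0.4 s.
At the end, for the whole second after the job is handed in: The fingers press the level down on the plate (12 to 45 N between them, some 8 N of it the level's weight); it stands on the clear strip within 5 cm of its middle, front to back within 0.2 rad; the bubble is within 3.5 mm of centre and the plate within 5 mrad of level (value of joint bubble between -0.0035 and 0.0035 m and angle between bed_mid's own z axis and vertical below 0.005 rad and x of level_mid in the frame of bed_mid between -0.06 and 0.05 m and y of level_mid in the frame of bed_mid between -0.065 and 0.06 m and z of level_mid in the frame of bed_mid between 0.017 and 0.025 m and angle between the x axis of level_mid and the x axis of bed_mid, either way round below 0.22 rad and angle between level_mid's own z axis and vertical below 0.05 rad and contact force between the fingers and level above 3 N and contact force between level and press between 12 and 45 N and linear speed of level below 0.01 m/s); the arm keeps its last pose, push and grip.
It fails at once if a bystander on the mat is pushed more than 25 mm (distance of any of skate_plate, wrench, capsule, adapter_a, adapter_b, adapter_c, wheel from where it was at the start of the episode above 0.025 m).
It also fails if it takes over 72 s, if anything falls off the work surface, if the arm or the gripper's body presses on something with over 40 N, if the wrist force passes 120 N, or if a joint passes its speed limit or range.

## Robot

A 6-joint arm with a two-finger parallel gripper is mounted at the origin on the work surface. World frame = base frame: x ahead of the robot, y to its left, z up, the work surface at z = 0. Lengths are in m, angles in degrees, forces in N, time in s.
With the tool pointing down it reaches from about 0.375 to 0.9 m from the base axis. Payload 3.1 kg.
Tool frame: the origin (TCP) lies on the centre line of the jaws, within the pads' length; the fingertips stand 14 mm ahead of it and the grasp point (between the pads) lies 5 mm behind it (bot.tips_ahead is the distance from the TCP to the fingertips, in m); z points along the fingers, y is the line along which they close (so a half turn about z gives the same grasp; the last joint's range is limited). The gripper opens to 87 mm and grips with 3 to 60 N. Pads are 19 mm wide; open, the fingers measure 117 mm over their backs; the gripper's body (75 mm by 190 mm) begins 51 mm behind the grasp point.
Start: joints at [-74.57, 30.224, 82.088, -0, 67.689, -10.227], TCP at [0.271, -0.563, 0.237] pointing down, gripper open.
Joint ranges: [-176.69, 176.69], [-43.24, 126.21], [12.49, 139.97], [-82, 262], [0, 151.66], [-163.58, 163.58]. Speed limits (degrees/s): [159.86, 159.86, 180, 180, 180, 180].

## Interface

Orientations are given as a 3x3 rotation matrix whose columns are the frame's x, y, z axes.
In Python, from rig import bot gives the robot as it stands.
- The arm moves only by the tool play_rows, never from a script. Its argument "moves" is a list that holds one entry, the list of rows, each a list of 6 numbers: the shift along the tool's x, y, z in mm, then the turn, a rotation vector about the tool's x, y, z in rad. A call has 1 to 5 rows; each row shifts and turns the commanded pose from where the row before left it, along the tool's axes as they then stand; what a row does not reach is not made up. A row lasts 1/10 s, in which the tool goes at most 50 mm and 8.59 degrees, less where a joint would pass 70% of its speed; a pose out of reach is approached as far as the arm can. A call with a gripper value outside its range is refused whole. "fingers" is the opening, from -1 (shut) to 1 (fully open), set as the call begins (left out, the last holds). The fingers move at their own pace and stop on an object; the grip force is fixed at half the most. Time passes only in rows, so rows that do not move let the fingers close. It gives the time, the measured TCP pose, the force, the opening and the grip force at its end, in the units of the state.
- bot.read_state(): the state, without advancing time (a new reading comes with each control period).
- bot.capture(name): name is "scene" or "top"; returns a dict with "image" (420x560x3 uint8, blue, green, red), "fx", "fy", "cx", "cy" (pixels), "R" (3x3) and "t" (3): a world point X has camera coordinates R X + t. Camera axes: x right, y down, z forward; pixel columns grow to the right and rows downward; lengths in m; the calibration is good to about 2 mm. A picture is of the moment at which its call begins. There is no depth.
- bot.hand_in(): hands the job in; it is judged then, once.
Trained networks look in a picture, given as the dict that the camera call returned (one of the last four; its "shot" number tells which), for a name from the list of things; names that differ only in an ending like _2 or _b are one class to them, and where a whole thing is asked for, a point or a joint stands for the part that bears it (a point fixed in the world has none). Each returns a list of dicts, best first, with "confidence" (0 to 1); they miss things now and then, are a little off and sometimes report something else, mostly with a low value. They report only what shows in the picture. A call takes as long as a camera call. They do not tell look-alikes from the thing itself.
- bot.search_frame(picture, query): "centre" ([column, row] in pixels, amid what is visible of it).
- bot.silhouettes(picture, query): "pixels" (420x560 bool, what is visible of it) and "centre" ([column, row] in pixels, amid what is visible of it).
- bot.pinpoint(picture, query): "centre" ([column, row] in pixels: a listed point, or the origin of a listed thing).
The state is a dict: "time_s": time; "joint_positions": joint angles; "qvel": joint speeds; "tau": joint torques, N m; "position": TCP position; "tcp_rot": TCP orientation; "force": force on the tool from outside, world axes, zero at the start; "moment": the same for the moment, N m; "opening": opening from 0.0 (shut) to 1.0 (fully open); "grasp_force": force on a finger pad.
Only numpy, scipy, OpenCV 4.12 (cv2) and the standard library are available. Lean on these libraries where they do the work, as an engineer would, in place of code of your own. Each camera call takes 0.05 s, during which the arm holds its last target. There are 200 camera calls.

## Working session

There is one attempt and no reset: what is moved stays moved. The work goes in short steps, Python scripts to look and compute and a tool call to move; the robot and the scene stay as the last step left them, time stands still between calls to the robot, and variables do not carry over. Pictures are saved under pics/ and viewed, at most 10 in all, crops included, and the job is handed in when it is done.

Besides the shell and the picture viewer there is one more tool, called after "Request:" in YAML: its name, and indented under it one key for each argument. play_rows: Moves the arm, as the interface text tells. Its arguments: {"type":"object","properties":{"moves":{"type":"array","items":{"type":"array","items":{"type":"array","items":{"type":"number"}}}},"fingers":{"type":"number"}},"required":["moves"]}

```bash
ls; mkdir -p pics; cat > h.py <<'E'
import numpy as np, cv2
from rig import bot
def ray(p,uv):
    R=np.array(p["R"]);t=np.array(p["t"])
    d=R.T@np.array([(uv[0]-p["cx"])/p["fx"],(uv[1]-p["cy"])/p["fy"],1.]); return -R.T@t,d
def atz(p,uv,z):
    o,d=ray(p,uv); return o+d*(z-o[2])/d[2]
def tri(a,b):
    A=np.zeros((3,3));y=np.zeros(3)
    for o,d in (a,b):
        d=d/np.linalg.norm(d);M=np.eye(3)-np.outer(d,d);A+=M;y+=M@o
    return np.linalg.solve(A,y)
def proj(p,X):
    c=np.array(p["R"])@X+np.array(p["t"]); return [p["fx"]*c[0]/c[2]+p["cx"],p["fy"]*c[1]/c[2]+p["cy"]]
E
python3 - <<'E'
from h import *
np.set_printoptions(precision=4,suppress=True)
P={n:bot.capture(n) for n in("scene","top")}
for n in P: cv2.imwrite(f"pics/{n}0.png",P[n]["image"]); print(n,-np.array(P[n]["R"]).T@np.array(P[n]["t"]))
for q in ["level_mid","bed_mid","knob_mid","press","level","capsule","wrench"]:
    for n in P: print(q,n,[(np.round(d["centre"],1).tolist(),round(d["confidence"],2)) for d in bot.pinpoint(P[n],q)])
E
```

```text
pics
scene [ 1.0653 -0.6912  1.2472]
top [ 0.2815 -0.0073  1.6381]
level_mid scene [([358.9, 170.9], 0.78), ([280.2, 118.7], 0.6), ([257.1, 227.5], 0.44)]
level_mid top [([184.7, 204.3], 0.91), ([172.8, 311.9], 0.85)]
bed_mid scene [([319.7, 244.9], 0.64)]
bed_mid top [([356.5, 261.0], 0.67), ([275.6, 180.0], 0.65)]
knob_mid scene [([253.8, 227.4], 0.74), ([320.8, 243.8], 0.34)]
knob_mid top [([302.9, 228.2], 0.53)]
press scene [([345.0, 287.9], 0.9)]
press top [([294.0, 144.0], 0.9)]
level scene [([358.1, 176.3], 0.88), ([280.5, 125.2], 0.61)]
level top [([187.5, 205.3], 0.74), ([171.7, 310.9], 0.56)]
capsule scene [([363.5, 139.5], 0.6), ([406.3, 230.3], 0.55)]
capsule top [([216.2, 138.3], 0.64)]
wrench scene [([364.5, 142.9], 0.5)]
wrench top [([140.2, 228.5], 0.6)]
```

View pics/scene0.png

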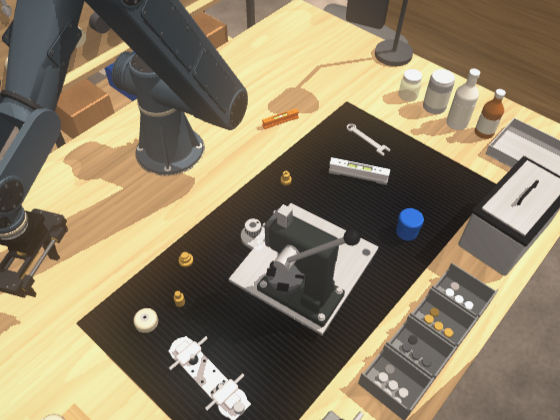

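View pics/top0.png

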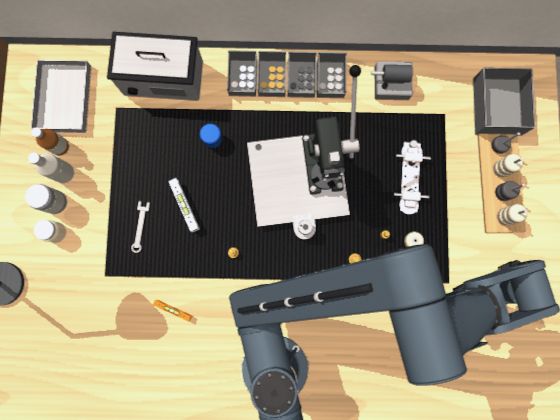

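The pictures show the white level at top (184,205) / scene (359,171), an orange look-alike at top (172,310), the press plate with its clear strip around top (276,180), and the knob at top (304,227) / scene (253,228).

```bash
python3 - <<'E'
from h import *
np.set_printoptions(precision=4,suppress=True)
S=bot.capture("scene");T=bot.capture("top")
print("level",tri(ray(S,[358.9,170.9]),ray(T,[184.7,204.3])),"bed",tri(ray(S,[319.7,244.9]),ray(T,[275.6,180.])),"knob",tri(ray(S,[253.8,227.4]),ray(T,[302.9,228.2])),"press",tri(ray(S,[345,287.9]),ray(T,[294,144.])))
for n,p in(("S",S),("T",T)):
    for d in bot.silhouettes(p,"level")[:3]:
        m=d["pixels"].astype(np.uint8); c=max(cv2.findContours(m,0,1)[0],key=cv2.contourArea)
        b=cv2.boxPoints(cv2.minAreaRect(c)); e=sorted([b[1]-b[0],b[2]-b[1]],key=np.linalg.norm)[1]; ce=b.mean(0)
        w=[atz(p,ce+s*e/2,.032) for s in(-1,1)]; v=w[1]-w[0]
        print(n,d["centre"],d["confidence"],"mid",sum(w)/2,"yaw",np.degrees(np.arctan2(v[1],v[0])),"len",np.linalg.norm(v))
g=cv2.cvtColor(T["image"],cv2.COLOR_BGR2GRAY)
# plate left edge: dark->light per row ; front edge: light->dark per column
def sub(l,i): 
    d=np.diff(l.astype(float)); k=np.argmax(np.abs(d)); return i+k+.5
L=[(sub(g[r,238:268],238),r) for r in range(150,218,4)]
F=[(c,sub(g[205:240,c],205)) for c in list(range(264,288,3))+list(range(320,342,3))]
for nm,A in(("left",L),("front",F)):
    vx,vy,x,y=cv2.fitLine(np.array(A,np.float32),cv2.DIST_HUBER,0,.01,.01).ravel()
    a=atz(T,[x-30*vx,y-30*vy],.044);b=atz(T,[x+30*vx,y+30*vy],.044);v=b-a
    print(nm,a,b,np.degrees(np.arctan2(v[1],v[0])))
for n in["capsule","adapter_a","wheel","wrench"]:
    print(n,[(np.round(d["centre"]),round(d["confidence"],2),atz(T,d["centre"],.02)) for d in bot.pinpoint(T,n)[:4]])
big=cv2.resize(T["image"][120:280,130:370],None,fx=3.3,fy=3.3,interpolation=cv2.INTER_CUBIC);cv2.imwrite("pics/c1.png",big)
E
```

```text
level [0.5192 0.304  0.0302] bed [0.6038 0.009  0.0394] knob [ 0.4451 -0.0805  0.0667] press [ 0.7305 -0.0478  0.0285]
S [360.1, 169.5] 0.72 mid [0.5167 0.3024 0.032 ] yaw 25.202897092131582 len 0.1816643734745782
S [277.8, 117.4] 0.56 mid [0.1869 0.3196 0.032 ] yaw 65.88356038442822 len 0.13255750317500103
T [184.0, 204.0] 0.64 mid [0.5189 0.3104 0.032 ] yaw -153.74192387378505 len 0.18617226739344606
T [169.7, 309.6] 0.63 mid [0.1807 0.3313 0.032 ] yaw -113.17716660780684 len 0.12591907665505014
left [0.6802 0.1017 0.044 ] [0.4841 0.0719 0.044 ] -171.3689722267204
front [ 0.462  -0.0017  0.044 ] [ 0.4901 -0.1929  0.044 ] -81.6373199048832
capsule [(array([216., 142.]), 0.69, array([0.7335, 0.2127, 0.02  ]))]
adapter_a [(array([231., 253.]), 0.56, array([0.3644, 0.1501, 0.02  ])), (array([382., 240.]), 0.55, array([ 0.418, -0.34 ,  0.02 ])), (array([354., 262.]), 0.52, array([ 0.3437, -0.2496,  0.02  ]))]
wheel [(array([416., 245.]), 0.71, array([ 0.403 , -0.4503,  0.02  ])), (array([140., 227.]), 0.2, array([0.4444, 0.4492, 0.02  ]))]
wrench [(array([140., 228.]), 0.65, array([0.4391, 0.4508, 0.02  ]))]
```

View pics/c1.png

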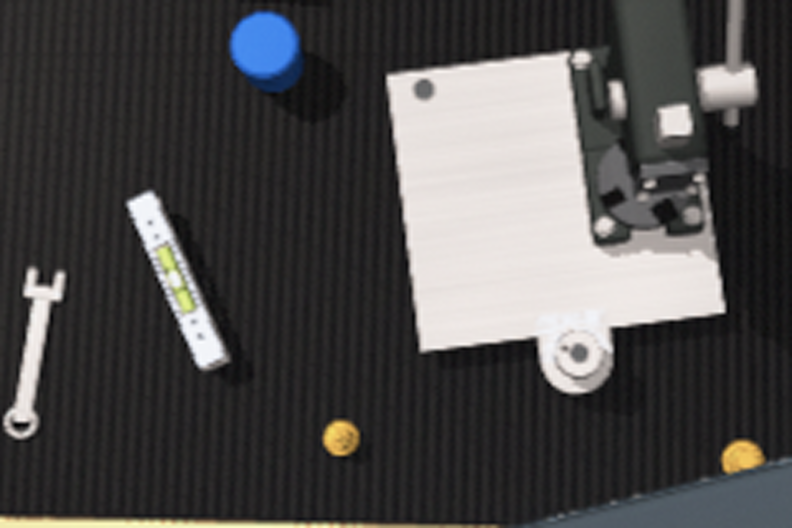

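```bash
cat >> h.py <<'E'
np.set_printoptions(precision=4,suppress=True)
def to(X,yaw=None):
    "deltas in tool axes to world target X, and signed turn about tool z to bring tool x axis (mod 180) to yaw deg"
    s=bot.read_state();R=np.array(s["tcp_rot"]);p=np.array(s["position"])
    print("t",s["time_s"],"p",p,"F",np.array(s["force"]),"open",s["opening"],"J",np.array(s["joint_positions"]),"xyaw",np.degrees(np.arctan2(R[1,0],R[0,0])), "tilt",R[:,2])
    print("shift mm",R.T@(np.array(X)-p)*1000)
    if yaw is not None:
        d=(yaw-np.degrees(np.arctan2(R[1,0],R[0,0]))+90)%180-90; print("turn about tool z deg",-d,"rad",-np.radians(d))
E
python3 - <<'E'
from h import *
T=bot.capture("top")
f=lambda c:(c[0]/3.3+130-.35,c[1]/3.3+120-.35)
a,b=atz(T,f((139,197)),.042),atz(T,f((216,364)),.042); print(a,b,(a+b)/2,np.degrees(np.arctan2(*(a-b)[1::-1])),np.linalg.norm(a-b))
print("vial",atz(T,f((178,279)),.042),"knob top",atz(T,f((577,352)),.086))
print(np.array(bot.read_state()["tcp_rot"]))
to([.40,-.10,.25],25.5)
E
```

```text
[0.5999 0.3487 0.042 ] [0.4358 0.2655 0.042 ] [0.5179 0.3071 0.042 ] 26.885599804202926 0.18399033655300864
vial [0.5188 0.3064 0.042 ] knob top [ 0.4498 -0.0838  0.086 ]
[[ 0.9014  0.433  -0.    ]
 [ 0.433  -0.9014  0.0001]
 [ 0.     -0.0001 -1.    ]]
t 1.25 p [ 0.2706 -0.5633  0.2365] F [ 0.1491  0.6489 -0.2623] open 1.000714035136991 J [-74.5699  30.2248  82.0897   0.0012  67.6911 -10.2295] xyaw 25.65912234592224 tilt [-0.      0.0001 -1.    ]
shift mm [ 317.2281 -361.6055  -13.4315]
turn about tool z deg 0.15912234592224195 rad 0.002777208849840495
```

Request:
play_rows:
  moves:
    - [[29,-33,-1],[29,-33,-1],[29,-33,-1],[29,-33,-1],[29,-33,-1]]
  fingers: 1

```text
invalid input at $.moves[0][0]: expected 6 numbers
```

Request:
play_rows:
  moves:
    - [[29,-33,-1,0,0,0],[29,-33,-1,0,0,0],[29,-33,-1,0,0,0],[29,-33,-1,0,0,0],[29,-33,-1,0,0,0]]
  fingers: 1

```text
time_s: 1.75
position: [0.3302, -0.3503, 0.2417]
tcp_rot: [[0.902, 0.432, 0.0], [0.432, -0.902, -0.0], [0.0, 0.0, -1.0]]
force: [0.7, 0.0, 0.3]
opening: 1.001
grasp_force: 0.0
```

Request:
play_rows:
  moves:
    - [[29,-33,-1,0,0,0],[29,-33,-1,0,0,0],[29,-33,0,0,0,0],[29,-33,0,0,0,0],[29,-33,0,0,0,0]]

```text
time_s: 2.25
position: [0.3895, -0.1388, 0.2439]
tcp_rot: [[0.902, 0.432, 0.001], [0.432, -0.902, -0.001], [0.001, 0.001, -1.0]]
force: [-0.0, -0.7, -0.6]
opening: 1.002
grasp_force: 0.0
```

Request:
play_rows:
  moves:
    - [[29,-33,0,0,0,0],[29,-33,0,0,0,0],[29,-33,0,0,0,0],[29,-33,0,0,0,0],[29,-33,0,0,0,0]]

```text
time_s: 2.75
position: [0.4488, 0.073, 0.2439]
tcp_rot: [[0.901, 0.433, 0.001], [0.433, -0.901, -0.0], [0.001, 0.001, -1.0]]
force: [1.0, -0.9, -0.3]
opening: 0.999
grasp_force: 0.0
```

Request:
play_rows:
  moves:
    - [[29,-33,0,0,0,0],[29,-33,0,0,0,0],[29,-33,0,0,0,0],[27,-30,0,0,0,0],[15,-15,0,0,0,0]]

```text
time_s: 3.25
position: [0.503, 0.2601, 0.2437]
tcp_rot: [[0.9, 0.435, 0.002], [0.435, -0.9, 0.001], [0.002, -0.0, -1.0]]
force: [0.9, -0.7, -0.2]
opening: 0.999
grasp_force: 0.0
```

```bash
python3 - <<'E'
from h import *
T=bot.capture("top");S=bot.capture("scene")
a=bot.pinpoint(T,"level_mid");b=bot.pinpoint(S,"level_mid")
print([(d["centre"],d["confidence"]) for d in a+b])
print("knob",[(d["centre"],d["confidence"]) for p in(S,T) for d in bot.pinpoint(p,"knob_mid")])
to([.518,.3065,.022],26.0)
E
```

```text
[([293.3, 144.2], 0.66), ([230.7, 254.1], 0.51), ([140.3, 226.9], 0.4), ([412.3, 242.3], 0.34), ([277.2, 119.4], 0.9), ([361.0, 170.9], 0.75)]
knob [([257.6, 227.3], 0.67), ([306.5, 230.0], 0.71)]
t 3.55 p [0.5017 0.2557 0.2434] F [-0.4585 -1.0559 -0.2732] open 1.0005692864934117 J [15.6541 25.012  90.5977 -0.0271 64.4636 80.0561] xyaw 25.60969099358068 tilt [-0.0011 -0.0008 -1.    ]
shift mm [ 36.8937 -38.784  221.3404]
turn about tool z deg -0.3903090064193151 rad -0.006812177262204732
```

Request:
play_rows:
  moves:
    - [[18,-19,20,0,0,-0.007],[19,-20,20,0,0,0],[0,0,40,0,0,0],[0,0,40,0,0,0],[0,0,40,0,0,0]]

```text
time_s: 4.05
position: [0.5188, 0.3069, 0.0828]
tcp_rot: [[0.899, 0.438, 0.001], [0.438, -0.899, 0.0], [0.001, 0.0, -1.0]]
force: [0.4, 0.8, -0.6]
opening: 0.998
grasp_force: 0.0
```

```bash
python3 - <<'E'
from h import *
to([.518,.3065,.022],26.0)
S=bot.capture("scene");print(proj(S,np.array(bot.read_state()["position"])))
cv2.imwrite("pics/g1.png",cv2.resize(S["image"][80:280,220:480],None,fx=3,fy=3,interpolation=cv2.INTER_CUBIC))
E
```

```text
t 4.05 p [0.5188 0.3069 0.0828] F [ 0.3942  0.7874 -0.6242] open 0.9977582882033168 J [19.9955 40.2827 92.1552 -0.0152 47.5194 84.0333] xyaw 25.972536188464858 tilt [ 0.0008  0.0001 -1.    ]
shift mm [-0.9415 -0.0628 60.7785]
turn about tool z deg -0.027463811535142213 rad -0.00047933393643543
[np.float64(360.1530570281286), np.float64(159.41017065879458)]
```

View pics/g1.png

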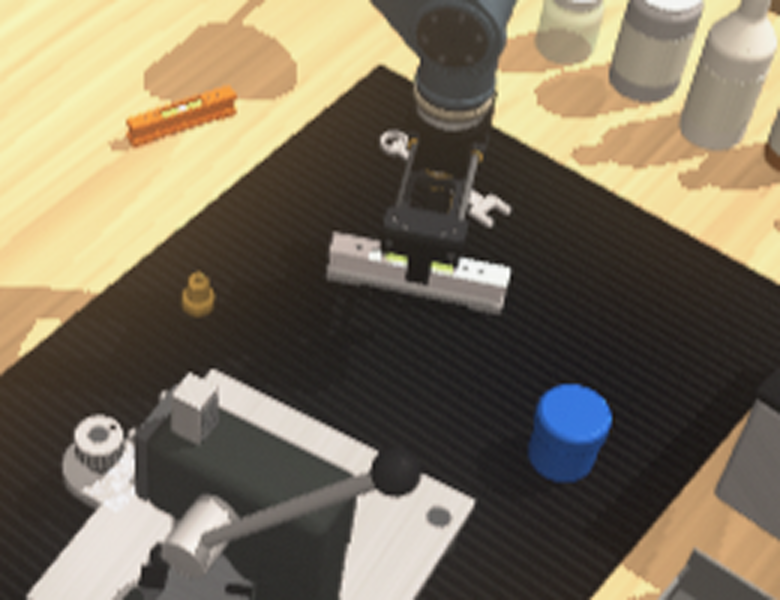

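The gripper stands over the white level (crop 420,265), centred on the vial with the fingers straddling it.

Request:
play_rows:
  moves:
    - [[-1,0,20,0,0,0],[0,0,20,0,0,0],[0,0,14,0,0,0],[0,0,6,0,0,0],[0,0,0,0,0,0]]

```text
time_s: 4.6
position: [0.5177, 0.3071, 0.0235]
tcp_rot: [[0.899, 0.439, -0.001], [0.439, -0.899, -0.0], [-0.001, -0.0, -1.0]]
force: [0.4, -0.0, -0.1]
opening: 1.002
grasp_force: 0.0
```

Request:
play_rows:
  moves:
    - [[0,0,0,0,0,0],[0,0,0,0,0,0],[0,0,0,0,0,0],[0,0,0,0,0,0],[0,0,0,0,0,0]]
  fingers: -1

```text
time_s: 5.1
position: [0.5179, 0.3078, 0.0239]
tcp_rot: [[0.898, 0.439, 0.001], [0.439, -0.898, 0.0], [0.001, 0.0, -1.0]]
force: [0.4, -0.6, 0.5]
opening: 0.633
grasp_force: 0.0
```

Request:
play_rows:
  moves:
    - [[0,0,0,0,0,0],[0,0,0,0,0,0],[0,0,0,0,0,0],[0,0,0,0,0,0],[0,0,0,0,0,0]]

```text
time_s: 5.6
position: [0.5175, 0.308, 0.0235]
tcp_rot: [[0.899, 0.439, -0.0], [0.439, -0.899, 0.0], [-0.0, -0.001, -1.0]]
force: [-0.4, 2.6, 0.3]
opening: 0.297
grasp_force: 30.0
```

Request:
play_rows:
  moves:
    - [[0,0,-15,0,0,0],[0,0,-35,0,0,0],[0,0,-40,0,0,0],[0,0,-35,0,0,0],[0,0,-15,0,0,0]]

```text
time_s: 6.1
position: [0.5185, 0.3078, 0.1668]
tcp_rot: [[0.898, 0.44, 0.004], [0.44, -0.898, 0.001], [0.004, 0.001, -1.0]]
force: [0.9, 0.5, -8.1]
opening: 0.295
grasp_force: 30.0
```

```bash
python3 - <<'E'
from h import *
to([.596,.027,.16],8.5)
E
```

```text
t 6.1 p [0.5185 0.3078 0.1668] F [ 0.8569  0.4975 -8.148 ] open 0.29460009081560484 J [20.0943 33.3352 89.2793 -0.0265 57.1664 84.0333] xyaw 26.075471984443876 tilt [ 0.0037  0.0009 -1.    ]
shift mm [-53.8271 286.243    6.7902]
turn about tool z deg 17.57547198444388 rad 0.3067498537205673
```

Request:
play_rows:
  moves:
    - [[-4,20,0,0,0,0],[-7,36,0,0,0,0],[-7,40,0,0,0,0],[-8,40,0,0,0,0],[-8,40,0,0,0,0]]

```text
time_s: 6.6
position: [0.563, 0.1329, 0.1628]
tcp_rot: [[0.898, 0.44, -0.004], [0.44, -0.898, -0.001], [-0.003, -0.001, -1.0]]
force: [0.6, -0.1, -8.7]
opening: 0.293
grasp_force: 30.0
```

Request:
play_rows:
  moves:
    - [[-8,40,0,0,0,0],[-7,40,0,0,0,0],[-5,30,0,0,0,0.06],[0,0,0,0,0,0.09],[0,0,0,0,0,0.09]]

```text
time_s: 7.1
position: [0.5934, 0.0253, 0.1626]
tcp_rot: [[0.978, 0.207, -0.004], [0.207, -0.978, 0.0], [-0.004, -0.001, -1.0]]
force: [0.7, 0.1, -9.0]
opening: 0.298
grasp_force: 30.0
```

Request:
play_rows:
  moves:
    - [[0,0,0,0,0,0.067],[0,0,0,0,0,0],[0,0,0,0,0,0],[0,0,0,0,0,0],[0,0,0,0,0,0]]

```text
time_s: 7.6
position: [0.5946, 0.0272, 0.1635]
tcp_rot: [[0.989, 0.148, -0.001], [0.148, -0.989, -0.0], [-0.001, -0.0, -1.0]]
force: [-0.9, -0.5, -8.7]
opening: 0.297
grasp_force: 30.0
```

```bash
python3 - <<'E'
from h import *
to([.596,.027,.072],8.5)
T=bot.capture("top");S=bot.capture("scene")
for n,p in(("T",T),("S",S)):
  for q in("knob_mid","bed_mid","press"): print(n,q,[(d["centre"],round(d["confidence"],2)) for d in bot.pinpoint(p,q)])
cv2.imwrite("pics/p1.png",np.hstack([cv2.resize(p["image"][a:a+150,b:b+130],None,fx=3,fy=3,interpolation=cv2.INTER_CUBIC) for p,a,b in((T,120,220),(S,160,250))]))
E
```

```text
t 7.6 p [0.5946 0.0272 0.1635] F [-0.8881 -0.5186 -8.6805] open 0.2972940630193957 J [-8.13   33.1513 90.4006 -0.0062 56.4779 73.3514] xyaw 8.5220015801667 tilt [-0.0005 -0.     -1.    ]
shift mm [ 1.4198  0.3732 91.4493]
turn about tool z deg 0.02200158016670173 rad 0.00038400001455042804
T knob_mid [([302.6, 227.3], 0.68)]
T bed_mid [([274.7, 180.2], 0.96), ([293.5, 147.2], 0.45)]
T press [([293.7, 146.4], 0.83)]
S knob_mid [([254.7, 228.0], 0.51)]
S bed_mid [([321.8, 241.0], 0.68)]
S press [([344.3, 282.7], 0.84), ([405.3, 231.1], 0.24)]
```

View pics/p1.png

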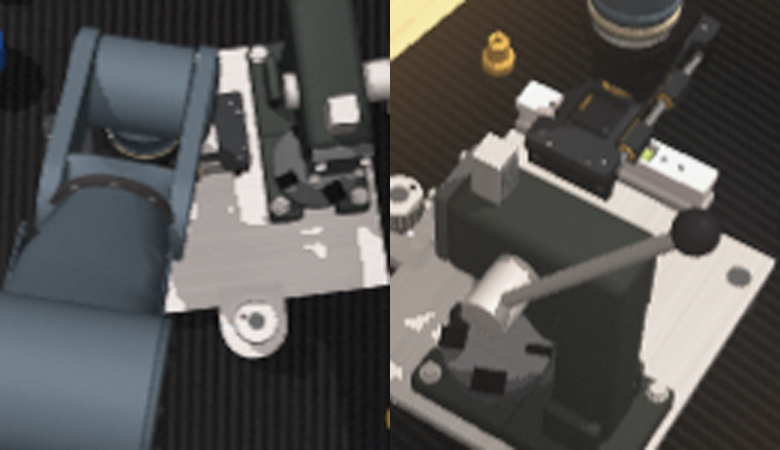

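The level hangs over the strip, aligned with the plate and clear of the press casting. Lowering.

Request:
play_rows:
  moves:
    - [[1,0,25,0,0,0],[0,0,30,0,0,0],[0,0,20,0,0,0],[0,0,10,0,0,0],[0,0,4,0,0,0]]

```text
time_s: 8.5
position: [0.5956, 0.0272, 0.0736]
tcp_rot: [[0.989, 0.147, -0.002], [0.147, -0.989, 0.0], [-0.001, -0.0, -1.0]]
force: [-0.9, 0.6, -8.2]
opening: 0.295
grasp_force: 30.0
```

Request:
play_rows:
  moves:
    - [[0,0,1,0,0,0],[0,0,1,0,0,0],[0,0,1,0,0,0],[0,0,1,0,0,0],[0,0,0,0,0,0]]

```text
time_s: 9.0
position: [0.596, 0.0271, 0.071]
tcp_rot: [[0.989, 0.147, 0.001], [0.147, -0.989, -0.0], [0.001, 0.0, -1.0]]
force: [-1.1, 0.3, -7.9]
opening: 0.296
grasp_force: 30.0
```

Request:
play_rows:
  moves:
    - [[0,0,1,0,0,0],[0,0,1,0,0,0],[0,0,1,0,0,0],[0,0,0,0,0,0],[0,0,0,0,0,0]]

```text
time_s: 9.5
position: [0.5958, 0.0272, 0.0674]
tcp_rot: [[0.989, 0.147, -0.0], [0.147, -0.989, 0.0], [-0.0, -0.0, -1.0]]
force: [-0.2, -0.2, -8.8]
opening: 0.296
grasp_force: 30.0
```

Request:
play_rows:
  moves:
    - [[0,0,0.5,0,0,0],[0,0,0.5,0,0,0],[0,0,0.5,0,0,0],[0,0,0,0,0,0],[0,0,0,0,0,0]]

```text
time_s: 10.0
position: [0.5959, 0.0272, 0.066]
tcp_rot: [[0.989, 0.147, 0.0], [0.147, -0.989, -0.0], [0.0, 0.0, -1.0]]
force: [0.5, 0.2, -8.1]
opening: 0.299
grasp_force: 30.0
```

Request:
play_rows:
  moves:
    - [[0,0,0.5,0,0,0],[0,0,0.5,0,0,0],[0,0,0.5,0,0,0],[0,0,0,0,0,0],[0,0,0,0,0,0]]

```text
time_s: 10.5
position: [0.5958, 0.0272, 0.0645]
tcp_rot: [[0.989, 0.147, -0.0], [0.147, -0.989, 0.0], [-0.0, -0.0, -1.0]]
force: [-0.5, -0.6, -9.3]
opening: 0.297
grasp_force: 30.0
```

Request:
play_rows:
  moves:
    - [[0,0,0.5,0,0,0],[0,0,0.5,0,0,0],[0,0,0.5,0,0,0],[0,0,0,0,0,0],[0,0,0,0,0,0]]

```text
time_s: 11.0
position: [0.5959, 0.0271, 0.0631]
tcp_rot: [[0.989, 0.147, 0.0], [0.147, -0.989, -0.0], [0.0, 0.0, -1.0]]
force: [-0.5, -0.5, -8.4]
opening: 0.302
grasp_force: 30.0
```

Request:
play_rows:
  moves:
    - [[0,0,0.5,0,0,0],[0,0,0.5,0,0,0],[0,0,0.5,0,0,0],[0,0,0,0,0,0],[0,0,0,0,0,0]]

```text
time_s: 11.5
position: [0.5958, 0.0271, 0.0627]
tcp_rot: [[0.989, 0.147, 0.0], [0.147, -0.989, -0.0], [0.0, 0.0, -1.0]]
force: [-4.6, -0.6, 5.8]
opening: 0.295
grasp_force: 30.0
```

Contact. Release.

Request:
play_rows:
  moves:
    - [[0,0,-0.4,0,0,0],[0,0,0,0,0,0],[0,0,0,0,0,0],[0,0,0,0,0,0],[0,0,0,0,0,0]]
  fingers: 1

```text
time_s: 12.0
position: [0.5961, 0.0271, 0.0619]
tcp_rot: [[0.989, 0.147, 0.0], [0.147, -0.989, -0.0], [0.0, 0.0, -1.0]]
force: [0.9, -0.2, -0.6]
opening: 0.664
grasp_force: 0.0
```

Request:
play_rows:
  moves:
    - [[0,0,0,0,0,0],[0,0,0,0,0,0],[0,0,0,0,0,0],[0,0,0,0,0,0],[0,0,0,0,0,0]]

```text
time_s: 12.5
position: [0.5958, 0.0272, 0.0619]
tcp_rot: [[0.989, 0.147, -0.0], [0.147, -0.989, 0.0], [-0.0, -0.0, -1.0]]
force: [-0.3, 0.3, 0.2]
opening: 0.986
grasp_force: 0.0
```

Request:
play_rows:
  moves:
    - [[0,0,-15,0,0,0],[0,0,-30,0,0,0],[0,0,-40,0,0,0],[0,0,-40,0,0,0],[0,0,-30,0,0,0]]

```text
time_s: 13.0
position: [0.5966, 0.0271, 0.2208]
tcp_rot: [[0.989, 0.147, 0.004], [0.147, -0.989, -0.001], [0.004, 0.001, -1.0]]
force: [0.7, 0.5, -0.7]
opening: 0.999
grasp_force: 0.0
```

```bash
python3 - <<'E'
from h import *
S=bot.capture("scene");T=bot.capture("top")
for n,p in(("T",T),("S",S)):
  for q in("knob_mid","level_mid","bubble"): print(n,q,[(d["centre"],round(d["confidence"],2)) for d in bot.pinpoint(p,q)])
  d=bot.silhouettes(p,"knob_mid"); 
  for k in d[:2]: ys,xs=np.where(k["pixels"]); print("sil",k["confidence"],k["centre"],xs.min(),xs.max(),ys.min(),ys.max())
to([.446,-.085,.25],8.5)
cv2.imwrite("pics/q1.png",np.hstack([cv2.resize(p["image"][a:a+150,b:b+130],None,fx=3,fy=3,interpolation=cv2.INTER_CUBIC) for p,a,b in((T,120,220),(S,160,250))]))
E
```

```text
T knob_mid [([301.4, 227.7], 0.45)]
T level_mid []Traceback (most recent call last):
  File "<stdin>", line 4, in <module>
ValueError: it knows: adapter, bed_mid, capsule, knob_mid, level, level_mid, press, skate_plate, wheel, wrench
```

```bash
python3 - <<'E'
from h import *
to([.4465,-.084,.2],45)
E
```

```text
t 13.2 p [0.596  0.0271 0.2185] F [-0.1037  0.0146 -0.5573] open 1.00153321253097 J [-8.1139 29.1687 87.4818 -0.0021 63.2104 73.4149] xyaw 8.472231454828986 tilt [ 0.0024 -0.0004 -1.    ]
shift mm [-164.2782   87.8923   18.1828]
turn about tool z deg -36.527768545171014 rad -0.6375298295196532
```

Request:
play_rows:
  moves:
    - [[-24,4,0,0,0,0],[-40,14,0,0,0,0],[-45,25,0,0,0,0],[-40,30,0,0,0,0],[-15,15,0,0,0,-0.08]]

```text
time_s: 13.7
position: [0.4427, -0.0834, 0.2153]
tcp_rot: [[0.974, 0.226, -0.007], [0.226, -0.974, 0.002], [-0.006, -0.004, -1.0]]
force: [0.5, 0.6, 0.0]
opening: 1.0
grasp_force: 0.0
```

Request:
play_rows:
  moves:
    - [[0,0,0,0,0,-0.14],[0,0,0,0,0,-0.14],[0,0,0,0,0,-0.14],[0,0,0,0,0,-0.14],[0,0,0,0,0,0]]

```text
time_s: 14.2
position: [0.4465, -0.0827, 0.2157]
tcp_rot: [[0.706, 0.709, -0.003], [0.709, -0.706, 0.002], [-0.001, -0.003, -1.0]]
force: [0.9, -1.1, -0.9]
opening: 1.004
grasp_force: 0.0
```

```bash
python3 - <<'E'
from h import *
S=bot.capture("scene");T=bot.capture("top")
for n,p in(("T",T),("S",S)):
  for q in("knob_mid","level_mid"): print(n,q,[(np.round(d["centre"],1),round(d["confidence"],2)) for d in bot.pinpoint(p,q)])
to([.4465,-.084,.085],45)
cv2.imwrite("pics/q1.png",np.hstack([cv2.resize(p["image"][a:a+75,b:b+65],None,fx=6,fy=6,interpolation=cv2.INTER_CUBIC) for p,a,b in((T,145,250),(S,190,290))]))
E
```

```text
T knob_mid []
T level_mid [(array([173.1, 314. ]), 0.61), (array([270.3, 179.2]), 0.59)]
S knob_mid [(array([254.6, 228. ]), 0.84)]
S level_mid [(array([323.4, 233.5]), 0.88), (array([279.1, 116.8]), 0.65)]
t 14.5 p [ 0.4476 -0.083   0.2167] F [ 0.4563 -0.705  -0.1874] open 0.997971282965197 J [-24.6222  18.9787 106.9099  -0.0004  54.1486  20.3052] xyaw 45.07277768589814 tilt [-0.0006  0.0003 -1.    ]
shift mm [ -1.4256  -0.0114 131.7166]
turn about tool z deg 0.0727776858981315 rad 0.001270210240904641
```

View pics/q1.png

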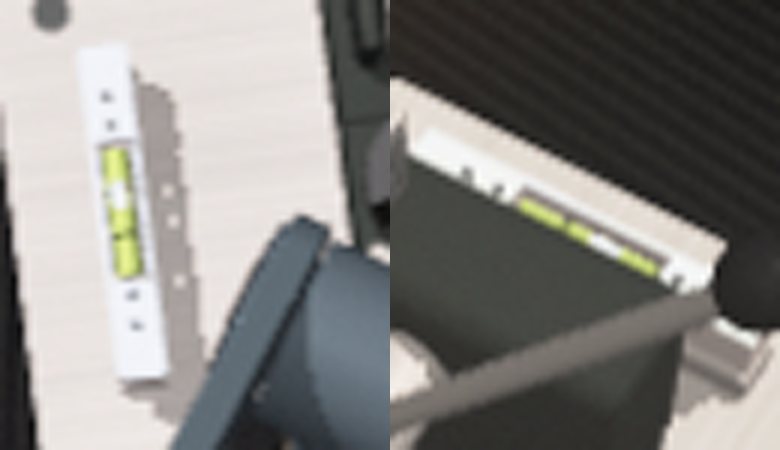

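The level stands on the strip front to back; the bubble sits rearward of centre (top crop 119,195 vs vial centre ~212), about 7–8 mm.

```bash
cat >> h.py <<'E'
def bub(show=False):
    for n,(X0) in(("top",None),("scene",None)):
        p=bot.capture(n); im=p["image"]; hsv=cv2.cvtColor(im,cv2.COLOR_BGR2HSV).astype(float)
        c=np.array(proj(p,np.array([.595,.026,.085]))).astype(int); w=22
        m=np.zeros(im.shape[:2],bool); m[c[1]-w:c[1]+w,c[0]-w:c[0]+w]=True
        g=m&(hsv[...,0]>22)&(hsv[...,0]<50)&(hsv[...,1]>70)&(hsv[...,2]>90)
        ys,xs=np.where(g)
        if len(xs)<6: print(n,"few green",len(xs)); continue
        rect=cv2.minAreaRect(np.c_[xs,ys].astype(np.float32)); ce=np.array(rect[0]); 
        d=np.array(proj(p,np.array([.595+.0989,.026+.0148,.085])))-np.array(proj(p,np.array([.595-.0989,.026-.0148,.085]))); d/=np.linalg.norm(d); nn=np.array([-d[1],d[0]])
        s=(np.c_[xs,ys]-ce)@d
        k=np.arange(-16,16.01,.25)
        prof=np.mean([cv2.remap(hsv[...,1].astype(np.float32),*[np.float32((ce+np.outer(k,d)+o*nn)[:,i])[None] for i in(0,1)],cv2.INTER_LINEAR)[0] for o in(-.5,0,.5)],0)
        hi=np.percentile(prof,90); green=np.where(prof>hi*.5)[0]; a,b=k[green[0]],k[green[-1]]
        ins=(k>a+1)&(k<b-1); wgt=np.clip(hi*.8-prof,0,None)*ins; bc=(wgt*k).sum()/wgt.sum()
        A,B,C=[atz(p,ce+d*t,.084) for t in(a,b,bc)]
        L=np.linalg.norm(B-A)
        print(n,"vial px",round(a,2),round(b,2),"bub",round(bc,2),"len mm",round(L*1e3,1),"offset to rear mm",round((np.linalg.norm(C-A)-L/2)*1e3,2))
        if show: print((prof[::4]).astype(int))
E
python3 - <<'E'
from h import *
bub(True)
S=bot.capture("scene");T=bot.capture("top");print("knob",atz(S,[254.6,228.],.074),atz(S,[254.2,227.6],.074),atz(T,[302.5,227.7],.074))
E
```

```text
top vial px -10.5 10.75 bub 3.01 len mm 68.7 offset to rear mm 9.25
[  6   8  12  10   7  23  97 103 102 102 102 104 109 108 104 101  94  18
   5   5   5  20  82 100 101 102  99  39   8   7  11  10   7]
scene vial px -13.0 12.75 bub 2.82 len mm 70.2 offset to rear mm 8.28
[  8  10  27  58  99 100 100 100 100  99  99  95  99 101 101  93  41   8
   3   2   4  12  66 101 102 102 103 104  86  38   6   4   7]
knob [ 0.4513 -0.0851  0.074 ] [ 0.4496 -0.0849  0.074 ] [ 0.4466 -0.0782  0.074 ]
```

Request:
play_rows:
  moves:
    - [[0,0,35,0,0,0],[0,0,40,0,0,0],[0,0,35,0,0,0],[0,0,20,0,0,0],[0,0,6,0,0,0]]

```text
time_s: 15.2
position: [0.4466, -0.0827, 0.079]
tcp_rot: [[0.706, 0.709, -0.004], [0.709, -0.706, 0.002], [-0.001, -0.004, -1.0]]
force: [0.6, 0.4, -0.2]
opening: 1.001
grasp_force: 0.0
```

```bash
python3 - <<'E'
from h import *
to([.4475,-.083,.080],45)
S=bot.capture("scene");cv2.imwrite("pics/k1.png",cv2.resize(S["image"][170:280,200:330],None,fx=5,fy=5,interpolation=cv2.INTER_CUBIC))
E
```

```text
t 15.2 p [ 0.4466 -0.0827  0.079 ] F [ 0.6451  0.3731 -0.1569] open 1.000910997631989 J [-24.6337  33.8932 113.6691  -0.0004  32.6848  20.2511] xyaw 45.115752394433045 tilt [-0.0039  0.0018 -1.    ]
shift mm [ 0.3941  0.8383 -0.9632]
turn about tool z deg 0.11575239443304497 rad 0.0020202603999237897
```

View pics/k1.png

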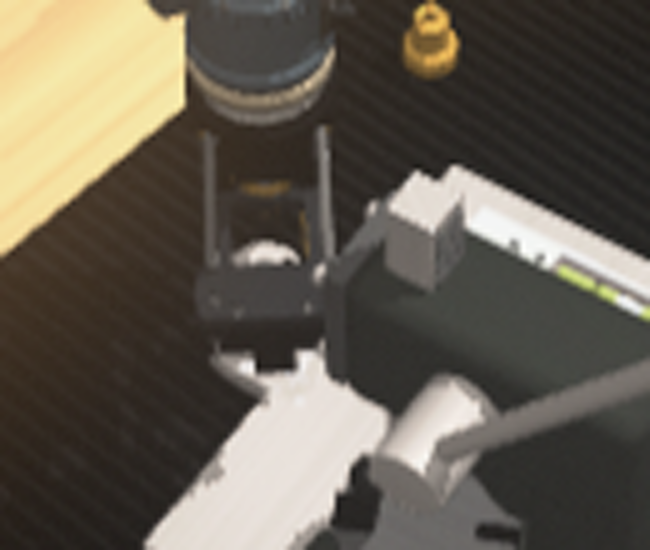

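The fingers straddle the knob with the gripper clear of the press. Closing.

Request:
play_rows:
  moves:
    - [[0,0,0,0,0,0],[0,0,0,0,0,0],[0,0,0,0,0,0],[0,0,0,0,0,0],[0,0,0,0,0,0]]
  fingers: -1

```text
time_s: 15.75
position: [0.4481, -0.0832, 0.0816]
tcp_rot: [[0.705, 0.709, 0.001], [0.709, -0.705, -0.001], [0.0, 0.001, -1.0]]
force: [0.8, 0.3, -0.1]
opening: 0.634
grasp_force: 0.0
```

Request:
play_rows:
  moves:
    - [[0,0,0,0,0,0],[0,0,0,0,0,0],[0,0,0,0,0,0],[0,0,0,0,0,0],[0,0,0,0,0,0]]

```text
time_s: 16.25
position: [0.4485, -0.0837, 0.0812]
tcp_rot: [[0.705, 0.709, 0.002], [0.709, -0.705, -0.001], [0.0, 0.002, -1.0]]
force: [1.0, -3.3, 3.2]
opening: 0.495
grasp_force: 30.0
```

```bash
python3 - <<'E'
from h import *
to([.4475,-.083,.080],45)
s=bot.read_state();print(np.array(s["tcp_rot"]).T@np.array(s["force"]),s["opening"]*87,s["grasp_force"])
E
```

```text
t 16.25 p [ 0.4485 -0.0837  0.0812] F [ 0.9726 -3.3192  3.1935] open 0.4953775409208 J [-24.6416  33.6413 113.5645  -0.022   32.6926  20.2352] xyaw 45.141687795589945 tilt [ 0.0015 -0.0009 -1.    ]
shift mm [-0.21   -1.1497  1.1892]
turn about tool z deg 0.14168779558994515 rad 0.0024729185429372444
[-1.6655  3.0362 -3.1889] 43.0978460601096 30.000234246253967
```

Request:
play_rows:
  moves:
    - [[0,0,-0.1,0,0,0.1],[0,0,-0.2,0,0,0.12],[0,0,-0.2,0,0,0.12],[0,0,-0.2,0,0,0.12],[0,0,-0.2,0,0,0.12]]

```text
time_s: 16.75
position: [0.4498, -0.0856, 0.0822]
tcp_rot: [[0.979, 0.204, 0.004], [0.204, -0.979, -0.004], [0.003, 0.005, -1.0]]
force: [0.2, -12.4, -0.3]
opening: 0.5
grasp_force: 30.0
```

```bash
python3 - <<'E'
from h import *
to([.4485,-.0837,.0822],45)
s=bot.read_state();print(np.array(s["tcp_rot"]).T@np.array(s["force"]),s["opening"]*87,s["grasp_force"])
bub()
E
```

```text
t 16.75 p [ 0.4498 -0.0856  0.0822] F [  0.2045 -12.376   -0.3434] open 0.49955758084809326 J [-24.7224  33.555  113.4233  -0.2353  32.7148  53.7056] xyaw 11.770047673377997 tilt [ 0.0039 -0.0043 -1.    ]
shift mm [-0.8713 -2.1256 -0.0632]
turn about tool z deg -33.229952326622 rad -0.5799720783803041
[-2.3253 12.1557  0.3969] 43.46150953378412 30.019043684005737
top vial px -10.5 10.75 bub 2.73 len mm 68.7 offset to rear mm 8.33
scene vial px -13.0 12.75 bub 2.28 len mm 70.2 offset to rear mm 6.81
```

Request:
play_rows:
  moves:
    - [[0,1,0,0,0,0.08],[0,1,-0.2,0,0,0.12],[0,0,-0.2,0,0,0.12],[0,0,-0.1,0,0,0.08],[0,0,0,0,0,0]]

```text
time_s: 17.35
position: [0.4499, -0.0874, 0.0828]
tcp_rot: [[0.981, -0.191, 0.004], [-0.191, -0.982, -0.004], [0.004, 0.003, -1.0]]
force: [1.1, -10.8, 2.3]
opening: 0.499
grasp_force: 30.0
```

Request:
play_rows:
  moves:
    - [[0,0,0,0,0,0],[0,0,0,0,0,0],[0,0,0,0,0,0],[0,0,0,0,0,0],[0,0,0,0,0,0]]

```text
time_s: 17.85
position: [0.4499, -0.0874, 0.0828]
tcp_rot: [[0.982, -0.19, 0.004], [-0.19, -0.982, -0.004], [0.004, 0.003, -1.0]]
force: [-0.5, -9.1, 2.2]
opening: 0.503
grasp_force: 30.0
```

Request:
play_rows:
  moves:
    - [[0,0,0,0,0,0],[0,0,0,0,0,0],[0,0,0,0,0,0],[0,0,0,0,0,0],[0,0,0,0,0,0]]

```text
time_s: 18.35
position: [0.4499, -0.0873, 0.0828]
tcp_rot: [[0.982, -0.19, 0.004], [-0.19, -0.982, -0.004], [0.005, 0.003, -1.0]]
force: [-0.5, -9.0, 2.2]
opening: 0.497
grasp_force: 30.0
```

```bash
python3 - <<'E'
from h import *
to([.4485,-.0837,.0822],45)
s=bot.read_state();print(np.array(s["tcp_rot"]).T@np.array(s["force"]),s["opening"]*87,s["grasp_force"],s["moment"])
bub()
E
```

```text
t 18.35 p [ 0.4499 -0.0873  0.0828] F [-0.548  -8.9936  2.2058] open 0.4969269529095237 J [-24.9429  33.4967 113.3289  -0.1626  32.885   76.1697] xyaw -10.97596080714299 tilt [ 0.0039 -0.0035 -1.    ]
shift mm [-2.1168 -3.3044  0.5761]
turn about tool z deg -55.975960807143 rad -0.9769648180519479
[ 1.1843  8.9394 -2.1762] 43.232644903128566 30.01275211572647 [-1.0486 -0.0643  0.0285]
top vial px -10.5 11.0 bub 0.81 len mm 69.5 offset to rear mm 1.7
scene vial px -13.0 12.5 bub 0.22 len mm 69.5 offset to rear mm 1.57
```

Request:
play_rows:
  moves:
    - [[0,0.7,0,0,0,0.09],[0,0.7,-0.2,0,0,0.1],[0,0,-0.2,0,0,0.06],[0,0,0,0,0,0],[0,0,0,0,0,0]]

```text
time_s: 18.95
position: [0.4497, -0.0884, 0.0832]
tcp_rot: [[0.904, -0.428, 0.004], [-0.428, -0.904, -0.003], [0.005, 0.001, -1.0]]
force: [0.9, -7.9, 2.7]
opening: 0.497
grasp_force: 30.0
```

Request:
play_rows:
  moves:
    - [[0,0,0,0,0,0],[0,0,0,0,0,0],[0,0,0,0,0,0],[0,0,0,0,0,0],[0,0,0,0,0,0]]

```text
time_s: 19.45
position: [0.4496, -0.0884, 0.0832]
tcp_rot: [[0.904, -0.428, 0.004], [-0.428, -0.904, -0.003], [0.005, 0.001, -1.0]]
force: [-0.0, -6.8, 3.2]
opening: 0.498
grasp_force: 30.0
```

Request:
play_rows:
  moves:
    - [[0,0,0,0,0,0],[0,0,0,0,0,0],[0,0,0,0,0,0],[0,0,0,0,0,0],[0,0,0,0,0,0]]

```text
time_s: 19.95
position: [0.4497, -0.0884, 0.0832]
tcp_rot: [[0.904, -0.428, 0.004], [-0.428, -0.904, -0.003], [0.005, 0.001, -1.0]]
force: [0.4, -6.9, 2.8]
opening: 0.496
grasp_force: 30.0
```

```bash
python3 - <<'E'
from h import *
to([.4485,-.0837,.0822],45)
s=bot.read_state();print(np.array(s["tcp_rot"]).T@np.array(s["force"]),s["opening"]*87,s["grasp_force"],s["moment"])
bub();bub()
E
```

```text
t 19.95 p [ 0.4497 -0.0884  0.0832] F [ 0.4485 -6.8865  2.766 ] open 0.49618811267147034 J [-25.0955  33.4448 113.3321  -0.1205  32.9326  90.3175] xyaw -25.311866502114583 tilt [ 0.0041 -0.0032 -1.    ]
shift mm [-3.0653 -3.7458  0.9702]
turn about tool z deg -70.31186650211458 rad -1.227173573684608
[ 3.3637  6.0367 -2.7422] 43.16836580241792 30.000344216823578 [-0.8525 -0.1199 -0.0173]
top vial px -10.5 10.75 bub 0.1 len mm 68.7 offset to rear mm -0.19
scene vial px -13.0 12.5 bub -0.6 len mm 69.5 offset to rear mm -0.69
top vial px -10.5 10.75 bub 0.1 len mm 68.7 offset to rear mm -0.17
scene vial px -13.0 12.5 bub -0.61 len mm 69.5 offset to rear mm -0.71
```

Request:
play_rows:
  moves:
    - [[0,0,0,0,0,0],[0,0,0,0,0,0],[0,0,0,0,0,0],[0,0,0,0,0,0],[0,0,0,0,0,0]]
  fingers: 1

```text
time_s: 20.65
position: [0.4474, -0.0861, 0.0826]
tcp_rot: [[0.904, -0.428, -0.001], [-0.428, -0.904, 0.001], [-0.001, -0.0, -1.0]]
force: [0.2, -0.5, 0.2]
opening: 0.865
grasp_force: 0.0
```

Request:
play_rows:
  moves:
    - [[0,0,0,0,0,0],[0,0,0,0,0,0],[0,0,0,0,0,0],[0,0,-10,0,0,0],[0,0,-30,0,0,0]]

```text
time_s: 21.15
position: [0.4462, -0.0858, 0.1219]
tcp_rot: [[0.904, -0.428, -0.005], [-0.428, -0.904, 0.002], [-0.006, 0.0, -1.0]]
force: [-0.7, 0.1, 0.4]
opening: 1.0
grasp_force: 0.0
```

Request:
play_rows:
  moves:
    - [[0,0,-40,0,0,0],[0,0,-35,0,0,0],[0,0,-20,0,0,0],[0,0,0,0,0,0],[0,0,0,0,0,0]]
  fingers: -1

```text
time_s: 21.65
position: [0.4476, -0.0863, 0.2182]
tcp_rot: [[0.904, -0.428, 0.001], [-0.428, -0.904, -0.0], [0.001, -0.0, -1.0]]
force: [-0.8, -0.4, -0.4]
opening: 0.628
grasp_force: 0.0
```

```bash
python3 - <<'E'
from h import *
bub()
to([.596,.027,.215],8.5)
E
```

```text
top vial px -10.5 10.75 bub 0.1 len mm 68.7 offset to rear mm -0.19
scene vial px -13.0 12.5 bub -0.62 len mm 69.5 offset to rear mm -0.73
t 21.75 p [ 0.4468 -0.0861  0.2169] F [-0.2329  0.9061 -0.3437] open 0.542814583419695 J [-25.0212  18.9847 106.8585  -0.001   54.2961  90.3186] xyaw -25.339185945860958 tilt [-0.0022  0.001  -1.    ]
shift mm [  86.4461 -166.033     1.6804]
turn about tool z deg -33.83918594586096 rad -0.5906052109498654
```

Request:
play_rows:
  moves:
    - [[0,0,0,0,0,-0.1],[0,0,0,0,0,-0.13],[0,0,0,0,0,-0.13],[0,0,0,0,0,-0.13],[0,0,0,0,0,-0.1]]

```text
time_s: 22.25
position: [0.4468, -0.0861, 0.2162]
tcp_rot: [[0.988, 0.152, -0.004], [0.152, -0.988, 0.002], [-0.003, -0.002, -1.0]]
force: [-0.5, 0.0, -0.5]
opening: 0.081
grasp_force: 0.0
```

Request:
play_rows:
  moves:
    - [[15,-20,0,0,0,0],[35,-30,0,0,0,0],[40,-25,0,0,0,0],[40,-15,0,0,0,0],[25,0,0,0,0,0]]

```text
time_s: 22.75
position: [0.5891, 0.0281, 0.2158]
tcp_rot: [[0.989, 0.15, -0.002], [0.15, -0.989, 0.001], [-0.002, -0.001, -1.0]]
force: [-0.6, -0.7, -0.3]
opening: 0.01
grasp_force: 0.0
```

Request:
play_rows:
  moves:
    - [[9,0,10,0,0,0],[0,0,30,0,0,0],[0,0,30,0,0,0],[0,0,15,0,0,0],[0,0,0,0,0,0]]

```text
time_s: 23.25
position: [0.5924, 0.0265, 0.1283]
tcp_rot: [[0.989, 0.146, -0.011], [0.146, -0.989, 0.001], [-0.01, -0.003, -1.0]]
force: [-0.5, 0.0, -0.1]
opening: 0.003
grasp_force: 0.0
```

```bash
python3 - <<'E'
from h import *
to([.596,.027,.102],8.5)
S=bot.capture("scene");print(proj(S,np.array(bot.read_state()["position"])-[0,0,.014]))
cv2.imwrite("pics/l1.png",cv2.resize(S["image"][170:280,270:400],None,fx=5,fy=5,interpolation=cv2.INTER_CUBIC))
E
```

```text
t 23.25 p [0.5924 0.0265 0.1283] F [-0.4818  0.0074 -0.0888] open 0.0031565656542982476 J [-8.2226 36.0227 91.7205 -0.0149 52.8766 73.3746] xyaw 8.41274638486558 tilt [-0.0107  0.0013 -0.9999]
shift mm [ 3.8821  0.0869 26.286 ]
turn about tool z deg -0.08725361513441499 rad -0.0015228628683634962
[np.float64(323.4956759289971), np.float64(221.88649717704544)]
```

View pics/l1.png

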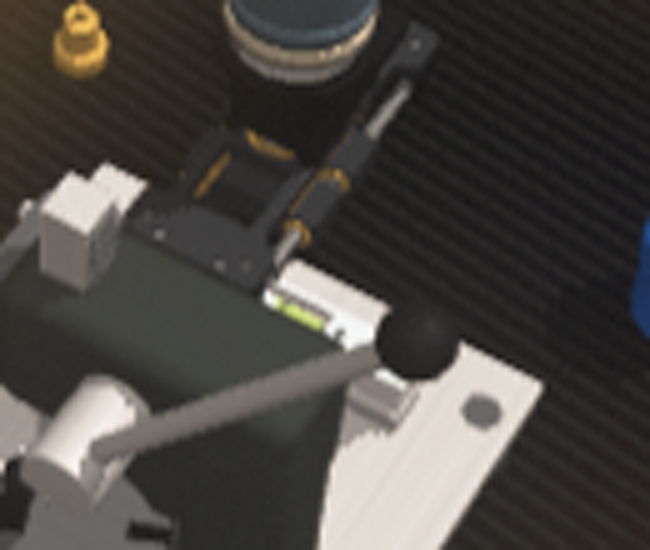

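Request:
play_rows:
  moves:
    - [[3,0,8,0,0,0],[0,0,8,0,0,0],[0,0,5,0,0,0],[0,0,3,0,0,0],[0,0,0,0,0,0]]

```text
time_s: 23.8
position: [0.5994, 0.0272, 0.1085]
tcp_rot: [[0.989, 0.147, -0.001], [0.147, -0.989, 0.0], [-0.001, -0.0, -1.0]]
force: [0.2, 0.5, 0.1]
opening: 0.006
grasp_force: 0.0
```

Request:
play_rows:
  moves:
    - [[0,0,0.5,0,0,0],[0,0,0.5,0,0,0],[0,0,0.5,0,0,0],[0,0,0,0,0,0],[0,0,0,0,0,0]]

```text
time_s: 24.3
position: [0.5997, 0.0272, 0.1073]
tcp_rot: [[0.989, 0.147, 0.0], [0.147, -0.989, -0.0], [0.0, 0.0, -1.0]]
force: [-0.6, -0.8, 0.1]
opening: 0.002
grasp_force: 0.0
```

Request:
play_rows:
  moves:
    - [[-3,0,2,0,0,0],[0,0,2,0,0,0],[0,0,1,0,0,0],[0,0,0.5,0,0,0],[0,0,0,0,0,0]]

```text
time_s: 24.8
position: [0.5967, 0.0267, 0.1016]
tcp_rot: [[0.989, 0.147, -0.0], [0.147, -0.989, 0.0], [-0.0, -0.0, -1.0]]
force: [0.9, -0.8, -0.3]
opening: 0.006
grasp_force: 0.0
```

Request:
play_rows:
  moves:
    - [[0,0,0.4,0,0,0],[0,0,0.4,0,0,0],[0,0,0.4,0,0,0],[0,0,0,0,0,0],[0,0,0,0,0,0]]

```text
time_s: 25.3
position: [0.5967, 0.0267, 0.1005]
tcp_rot: [[0.989, 0.147, -0.0], [0.147, -0.989, 0.0], [-0.0, -0.0, -1.0]]
force: [0.4, -0.7, 0.1]
opening: 0.006
grasp_force: 0.0
```

Request:
play_rows:
  moves:
    - [[0,0,0.4,0,0,0],[0,0,0.4,0,0,0],[0,0,0.4,0,0,0],[0,0,0,0,0,0],[0,0,0,0,0,0]]

```text
time_s: 25.8
position: [0.5968, 0.0267, 0.1005]
tcp_rot: [[0.989, 0.147, 0.0], [0.147, -0.989, -0.0], [0.0, 0.0, -1.0]]
force: [-2.0, 0.4, 6.7]
opening: 0.002
grasp_force: 3.6
```

Request:
play_rows:
  moves:
    - [[0,0,0.4,0,0,0],[0,0,0.4,0,0,0],[0,0,0,0,0,0],[0,0,0,0,0,0],[0,0,0,0,0,0]]

```text
time_s: 26.3
position: [0.5968, 0.0267, 0.1005]
tcp_rot: [[0.989, 0.147, 0.001], [0.147, -0.989, -0.0], [0.001, 0.0, -1.0]]
force: [-2.9, 0.7, 11.8]
opening: 0.007
grasp_force: 5.8
```

Request:
play_rows:
  moves:
    - [[0,0,0,0,0,0],[0,0,0,0,0,0],[0,0,0,0,0,0],[0,0,0,0,0,0],[0,0,0,0,0,0]]

```text
time_s: 26.8
position: [0.5967, 0.0267, 0.1004]
tcp_rot: [[0.989, 0.147, 0.001], [0.147, -0.989, -0.0], [0.001, 0.0, -1.0]]
force: [-3.0, 0.3, 11.5]
opening: 0.003
grasp_force: 5.8
```

Request:
play_rows:
  moves:
    - [[0,0,0,0,0,0],[0,0,0,0,0,0],[0,0,0,0,0,0],[0,0,0,0,0,0],[0,0,0,0,0,0]]

```text
time_s: 27.3
position: [0.5968, 0.0267, 0.1005]
tcp_rot: [[0.989, 0.147, 0.001], [0.147, -0.989, -0.0], [0.001, 0.0, -1.0]]
force: [-2.1, 0.7, 11.5]
opening: 0.005
grasp_force: 5.8
```

```bash
python3 - <<'E'
from h import *
to([.596,.027,.1],8.5)
S=bot.capture("scene");T=bot.capture("top")
cv2.imwrite("pics/m1.png",np.hstack([cv2.resize(p["image"][a:a+75,b:b+65],None,fx=6,fy=6,interpolation=cv2.INTER_CUBIC) for p,a,b in((T,145,250),(S,190,290))]))
E
```

```text
t 27.3 p [0.5968 0.0267 0.1005] F [-2.0976  0.6646 11.4622] open 0.005374814815780556 J [-8.1451 38.4437 92.4849 -0.0115 49.0306 73.3825] xyaw 8.480015131065747 tilt [ 0.0007 -0.0003 -1.    ]
shift mm [-0.7262 -0.4394  0.4546]
turn about tool z deg -0.01998486893425877 rad -0.00034880176348234574
```

View pics/m1.png

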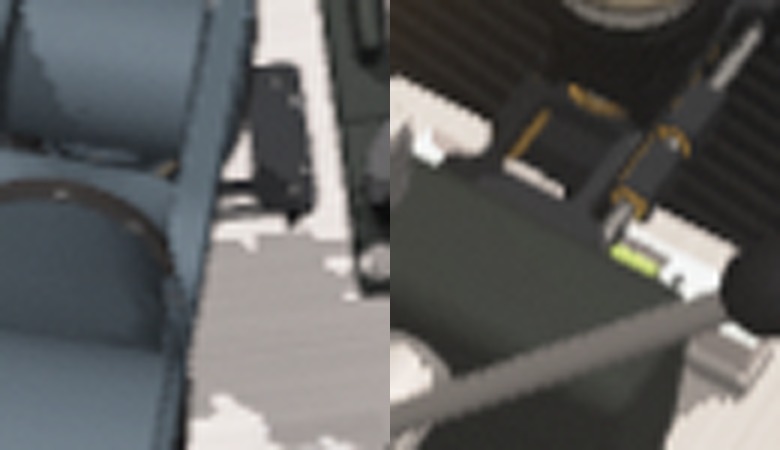

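The fingertips rest on the middle of the level. The steady push is 11.5 N and the vial's rear green is where it was, so I am handing in.

```bash
python3 -c "
from rig import bot
print(bot.hand_in())"
```

```text
the job is handed in; nothing more can be done
None
```

I handed the job in with the arm holding the level down at about 11.5 N. The level stands on the clear strip, and the bubble last read about 0.5 mm from centre, just before the gripper covered the vial. The hand-in returned no verdict, so I don't know whether it passed.

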